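# Unlock the shaker and hold up the vial rack

### The job

Take the red-headed key from its yellow stand, push it fully down into the slot of the brass lock on the blue shaker and turn it clockwise to its stop, so that the red latch swings off the foot of the vial rack; leave the key in the lock. Then lift the white vial rack by its black handle straight up to about 10 cm above the shaker's platform, level all the way, and finish while still holding it there, level and still. Do not disturb the flasks, jar, beaker and well plate around.

Things in the scene. Friction and masses are not known exactly. Their poses are not given: they have to be found in the camera images.
- shaker: Blue laboratory shaker, fixed, 250 (x) x 220 (y) x 75 mm high, aluminium platform on top. Origin: centre of its underside, axes along its sides, z up. The lock stands on the platform 50 mm towards -x, the rack 35 mm towards +x. Steel rails 7 mm high stand round the +x, +y and -y sides of the rack's foot with 3 to 6 mm of play.
- nest (a point): Point on the platform's top face, 75 mm above the bench, over which the rack's centre stands at first (within 2 mm). Axes as the shaker's.
- rack: White vial rack, loose, 0.3 to 0.55 kg, balanced. Foot 86 (x) x 130 (y) x 8 mm; block of capped vials 50 x 96 mm on it, up to 70 mm. Origin: centre of its underside, z up. A black handle bar runs along y over its middle on posts at y = +-56 mm: 12 wide (x), 14 high, centre 100 mm above the underside. The lock's red latch reaches 12 mm over the foot's -x edge and holds it down until turned off.
- rack_handle (a point): Middle of the rack's black handle bar (centre of its section), 100 mm above the rack's underside. Axes as the rack's: the bar runs along y; pinch it across x from above, at the middle.
- lock (a joint): Angle of the lock, rad: grows as the lock turns clockwise seen from above. It starts at 0 to 0.3 (0: latch straight towards the rack, along the shaker's +x) and stops at 1.35, where the latch is off the foot (clear from about 0.95). It stays where it is left; friction about 0.06 N m.
- slot (a point): Centre of the mouth of the key slot, on the lock's axis, on top of a brass cylinder 43 mm across, 26 mm above the platform. Slot 18.4 (this frame's x) x 8.4 (y) mm, 18 mm deep. The frame turns with the lock, x along the red latch, which is 16 mm wide and reaches 54 mm from the axis, 10 to 15 mm above the platform.
- key: Loose key, 40 g, 78 mm high, in its stand. Origin: centre of its lower end, z up. Flat blade 16 (x) x 6 (y) mm up to 26 mm, its lowest 5 mm tapering to 12 x 4; round shank 9 mm thick, red head 26 (x) x 10 (y) mm from 48 to 78 mm. Same after a half turn about z. Fully in the lock its origin is 18 mm below point slot; with the play the key may lead the lock by 0.16 rad.
- key_bow (a point): Centre of the key's red head, 63 mm above the key's lower end; pinch it across y (10 mm) from above. Axes as the key's.
- stand: Yellow key stand, fixed, 60 x 60 x 30 mm, origin at the centre of its underside. The key stands 18 mm deep in a slot with 1.5 mm of play all round.
- red_flask: Stoppered conical glass flask with red contents, 76 mm across, 120 mm high, loose; origin under its centre. Leave alone.
- jar: Amber jar with white lid, 64 mm across, 60 mm high, loose; origin under its centre. Leave alone.
- violet_flask: Stoppered conical flask with violet contents, 76 mm across, 120 mm high, loose; origin under its centre. Leave alone.
- well_plate: White well plate 85 x 127 x 14 mm, loose; origin under its centre. Leave alone.
- beaker: Open glass beaker, 70 mm across, 85 mm high, loose; origin under its centre. Leave alone.

How it is judged:
By the outcome, as a careful person would: the job done as asked, in the order asked, and still so for the second after the job is handed in, while the arm keeps its last pose, push and grip.
It also fails if it takes over 61 s, if anything falls off the work surface, if the arm or the gripper's body presses on something with over 40 N, if the wrist force passes 120 N, or if a joint passes its speed limit or range.

### The arm

A 7-joint arm with a two-finger parallel gripper is mounted at the origin on the work surface. World frame = base frame: x ahead of the robot, y to its left, z up, the work surface at z = 0. Lengths are in mm, angles in rad, forces in N, time in s.
With the tool pointing down it reaches from about 400 to 850 mm from the base axis. Payload 6.9 kg.
Tool frame: the origin (TCP) lies midway between the tips of the shut fingers; the grasp point (between the pads) lies r.grip_depth behind it (r.grip_depth is the distance from the TCP to the grasp point, in mm); z points along the fingers, y is the line along which they close (so a half turn about z gives the same grasp; the last joint's range is limited). The gripper opens to 85 mm and grips with 20 to 120 N. Pads are 22 mm wide; open, the fingers measure 114 mm over their backs; the gripper's body (76 mm by 85 mm) begins 54 mm behind the grasp point. The pads swing forward as they close: fully open they stand 13 mm farther back than shut.
Start: joints at [-1.131, 0.507, -0.238, 1.5, 0.126, 1.149, -0.155], TCP at [204.79, 590.485, 231.275] pointing down, gripper open.
Joint ranges: [-3.08, 3.08], [-0.24, 2.05], [-1.43, 1.35], [0, 2.5], [-1.52, 4.66], [0.17, 1.96], [-2.89, 2.89]. Speed limits (rad/s): [2.39, 2.39, 3.14, 3.14, 3.14, 3.14, 3.14].

### API

Orientations are given as [roll, pitch, yaw] about the fixed x, y, z axes, in that order (R = Rz(yaw) Ry(pitch) Rx(roll)).
In Python, from rig import r gives the robot as it stands. The module is installed in compiled form; this text tells all that it offers.
- The arm moves only by the tool drive_tool, never from a script. Its argument "motion" is a list of rows, each a list of 5 numbers: the closure, from 0 (fully open) to 1 (shut), then the shift along the tool's x, y, z in mm, then the turn about the tool's z in rad. A call has 1 to 10 rows; each row is the pose to reach, as a shift and turn from the pose commanded when the call began, along the tool's axes at that moment; what a row does not reach only later rows make up. A row lasts 1/12 s, in which the tool goes at most 41.7 mm and 7.16 degrees, less where a joint would pass 70% of its speed; a pose out of reach is approached as far as the arm can. A call with a gripper value outside its range is refused whole. The fingers move at their own pace and stop on an object; "grip_force" is the grip in N (left out, the last holds). Time passes only in rows, so rows that repeat a pose let the fingers close. It gives the time, the measured TCP pose, the force, the opening and the grip force at its end, in the units of the state.
- r.sense(): the state, without advancing time (a new reading comes with each control period).
- r.camera(name): name is "scene" or "top" or "wrist"; returns (picture, depth): 480x640x3 uint8, blue, green, red; 480x640 float32, mm along the optical axis (not along the pixel's ray), 0 where there is no reading.
- r.get_calibration(name): a dict with "K" (3x3 intrinsics, pixels), "T" (4x4, takes a point from camera to world coordinates). Camera axes: x right, y up, looking along -z (the intrinsics and any distortion apply to the point x, -y, -z); pixel columns grow to the right and rows downward; lengths in mm; the calibration is good to about 2 mm. The wrist camera is an equidistant fisheye: a pixel r from the principal point sees the ray r / f radians off the axis. A picture is of the moment at which its call begins: read the wrist's pose just before it. get_calibration takes no time and is no camera call; for the wrist camera it gives the pose at the moment of the call.
- r.close_job(): hands the job in; it is judged then, once.
Trained networks look in the newest picture that a camera, given by its name, has taken for a name from the list of things; names that differ only in an ending like _2 or _b are one class to them, and where a whole thing is asked for, a point or a joint stands for the part that bears it (a point fixed in the world has none). Each returns a list of dicts, best first, with "p" (0 to 1); they miss things now and then, are a little off and sometimes report something else, mostly with a low value. They report only what shows in the picture. A call takes as long as a camera call.
- r.recognise(camera, label): "at" ([x, y, z] in mm, in the coordinates of the camera as it stood for that picture, good to about 4 mm: the middle of the surface that is visible of it).
The state is a dict: "time": time; "q": joint angles; "qd": joint speeds; "effort": joint torques, N m; "ee_pos": TCP position; "tcp_rot": TCP orientation; "ft_force": force on the tool from outside, world axes, zero at the start; "moment": the same for the moment, N m; "opening": finger opening in mm; "finger_force": force on a finger pad.
Only numpy, scipy, OpenCV 4.12 (cv2) and the standard library are available. Lean on these libraries where they do the work, as an engineer would, in place of code of your own. Each camera call takes 0.05 s, during which the arm holds its last target. There are 200 camera calls.

## Working session

There is one attempt and no reset: what is moved stays moved. The work goes in short steps, Python scripts to look and compute and a tool call to move; the robot and the scene stay as the last step left them, time stands still between calls to the robot, and variables do not carry over. Pictures are saved under pics/ and viewed, at most 10 in all, crops included, and the job is handed in when it is done.

Besides the shell and the picture viewer there is one more tool, called after "Call:" as a command line: name --pt "numbers of a row" for each row, then --argument value for the rest. drive_tool: Moves the arm, as the interface text tells. Its arguments: {"type":"object","properties":{"motion":{"type":"array"},"grip_force":{"type":"number"}},"required":["motion"]}

```bash
mkdir -p pics; cat > h.py <<'E'
import numpy as np, cv2
from rig import r
from scipy.spatial.transform import Rotation as R
def cloud(name):
    c=r.get_calibration(name); im,d=r.camera(name); K=np.array(c["K"]);T=np.array(c["T"])
    v,u=np.mgrid[:480,:640]; x=(u-K[0,2])/K[0,0]; y=(v-K[1,2])/K[1,1]
    if name=="wrist":
        rr=np.hypot(x,y); s=np.tan(rr)/np.maximum(rr,1e-9); x=x*s; y=y*s
    P=np.stack([x*d,-y*d,-d],-1)@T[:3,:3].T+T[:3,3]
    P[d<=0]=np.nan
    return im,d,P,K,T
E
python3 - <<'E'
from h import *
s=r.sense(); print(s["time"],s["ee_pos"],s["tcp_rot"],s["opening"],r.grip_depth)
for n in ["scene","top","wrist"]:
    im,d,P,K,T=cloud(n); print(n,K.tolist(),T.round(3).tolist(), {k for k in r.get_calibration(n)})
    cv2.imwrite(f"pics/{n}0.png",im); np.savez(f"{n}0.npz",im=im,P=P)
    for l in ["key","key_bow","slot","lock","rack","rack_handle","stand","shaker","red_flask","jar","violet_flask","well_plate","beaker"]:
        if n=="wrist" and l not in("key","slot","rack"):continue
        q=r.recognise(n,l)
        print(l,[(round(a["p"],2),(T[:3,:3]@a["at"]+T[:3,3]).round(0).tolist()) for a in q[:2]])
print(r.sense()["time"])
E
```

```text
0.0 [204.69298476 590.00925298 230.45584599] [-3.13985226e+00  6.24428587e-05  2.80777487e+00] 85.43907893993128 18.700000000000003
scene [[594.7233245056321, 0.0, 315.29111714486856], [0.0, 594.7233245056321, 232.23662354965646], [0.0, 0.0, 1.0]] [[-0.647, -0.581, 0.493, 1147.816], [0.762, -0.506, 0.404, 565.255], [0.015, 0.637, 0.77, 1123.494], [0.0, 0.0, 0.0, 1.0]] {'K', 'T'}
key [(0.45, [571.0, -336.0, 74.0])]
key_bow [(0.45, [568.0, -338.0, 76.0])]
slot [(0.87, [526.0, 156.0, 100.0])]
lock []
rack [(0.73, [567.0, -336.0, 75.0]), (0.6, [618.0, 158.0, 120.0])]
rack_handle [(0.7, [615.0, 160.0, 116.0]), (0.36, [655.0, 460.0, 12.0])]
stand [(0.78, [576.0, -332.0, 33.0])]
shaker [(0.71, [615.0, 160.0, 117.0]), (0.65, [595.0, 184.0, 79.0])]
red_flask [(0.92, [488.0, -227.0, 46.0]), (0.32, [595.0, 186.0, 75.0])]
jar [(0.95, [654.0, -193.0, 53.0])]
violet_flask [(0.96, [505.0, 442.0, 47.0])]
well_plate [(0.74, [618.0, 161.0, 116.0]), (0.71, [654.0, 460.0, 12.0])]
beaker [(0.63, [351.0, 316.0, 57.0])]
top [[483.81783766343904, 0.0, 318.54267523718624], [0.0, 483.81783766343904, 238.50117
[... 330 characters left out ...]
 118.0]), (0.51, [527.0, 150.0, 98.0])]
rack_handle [(0.95, [592.0, 147.0, 118.0])]
stand [(0.75, [563.0, -334.0, 32.0]), (0.4, [572.0, -339.0, 79.0])]
shaker [(0.61, [528.0, 146.0, 70.0])]
red_flask [(0.89, [471.0, -233.0, 42.0]), (0.69, [592.0, 144.0, 117.0])]
jar [(0.68, [639.0, -207.0, 63.0])]
violet_flask [(0.84, [484.0, 427.0, 42.0])]
well_plate [(0.93, [651.0, 455.0, 12.0])]
beaker [(0.84, [347.0, 322.0, 38.0])]
wrist [[371.64829954431775, 0.0, 318.72115511046593], [0.0, 371.64829954431775, 235.43483795108511], [0.0, 0.0, 1.0]] [[0.328, -0.912, -0.248, 142.719], [0.945, 0.316, 0.085, 613.961], [0.001, -0.262, 0.965, 374.137], [0.0, 0.0, 0.0, 1.0]] {'K', 'T'}
key []
slot []
rack []
1.6
```

View pics/top0.png

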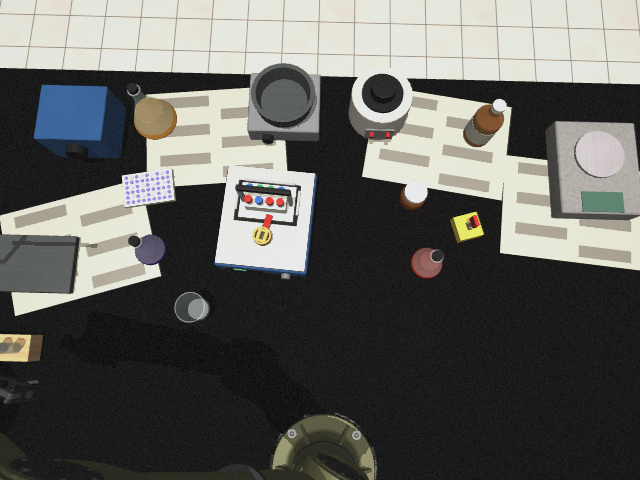

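View pics/scene0.png

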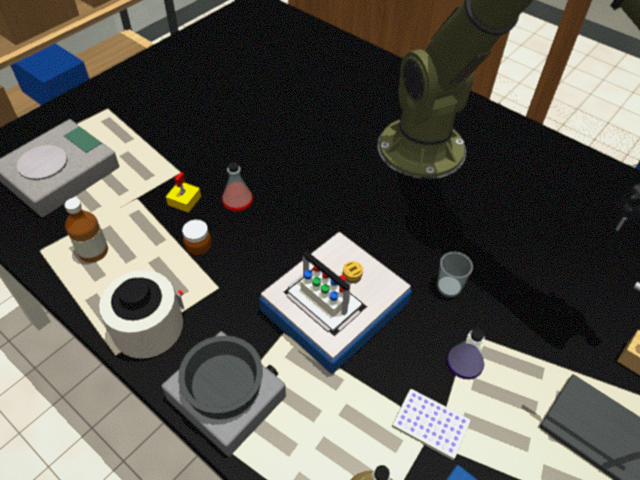

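```bash
python3 - <<'E'
from h import *
for n in ["top","scene"]:
    D=np.load(n+"0.npz"); P=D["P"]; im=D["im"].astype(int); hsv=cv2.cvtColor(D["im"],cv2.COLOR_BGR2HSV)
    red=((hsv[...,0]<10)|(hsv[...,0]>170))&(hsv[...,1]>120)&(hsv[...,2]>60)
    def fit(m,t):
        Q=P[m]; 
        if len(Q)<5: print(n,t,len(Q)); return
        (c,wh,a)=cv2.minAreaRect(Q[:,:2].astype(np.float32)); bp=cv2.boxPoints((c,wh,a))
        u,s,v=np.linalg.svd(Q[:,:2]-Q[:,:2].mean(0),full_matrices=False)
        print(n,t,len(Q),"c",np.round(c,1),"wh",np.round(wh,1),"a",round(a,1),"med",np.median(Q,0).round(1),"pca",round(np.degrees(np.arctan2(v[0,1],v[0,0])),1),"z5/95",np.percentile(Q[:,2],[5,95]).round(1))
    X,Y,Z=P[...,0],P[...,1],P[...,2]
    near=lambda x,y,d:(np.hypot(X-x,Y-y)<d)
    fit(red&near(568,-337,40)&(Z>70),"bow")
    fit(near(570,-335,60)&(Z>24)&(Z<38),"stand")
    fit(near(530,155,50)&(Z>94)&(Z<106)&~red,"locktop")
    fit(near(560,155,70)&red&(Z>82)&(Z<96),"latch")
    dark=D["im"].max(-1)<60
    fit(near(610,160,80)&(Z>170)&(Z<192),"handle")
    fit(near(600,150,200)&(Z>70)&(Z<79),"platform")
    fit(near(610,160,120)&(Z>79.5)&(Z<86)&~red,"foot")
E
```

```text
top bow 72 c [ 568.1 -341.9] wh [25.4  9.2] a 17.9 med [ 567.4 -340.7   87.3] pca -163.4 z5/95 [72.8 93.1]
top stand 493 c [ 568.5 -343.3] wh [60.5 62.6] a 16.1 med [ 562.7 -337.3   30.2] pca -136.1 z5/95 [26.1 34.4]
top locktop 238 c [537.4 154.4] wh [82.6 40.1] a 1.2 med [518.2 153.7  99.8] pca 176.9 z5/95 [ 96.1 103.9]
top latch 96 c [567.9 170.6] wh [82.6 31.9] a 62.5 med [554.4 143.8  88.6] pca -163.8 z5/95 [85.  92.2]
top handle 358 c [601.8 147.1] wh [120.4  14. ] a 86.2 med [600.4 145.8 180.7] pca -94.4 z5/95 [172.6 184.3]
top platform 5833 c [623.1 146. ] wh [210.3 353.2] a 85.6 med [535.4 147.   73.6] pca 172.1 z5/95 [70.8 77.2]
top foot 861 c [574.  142.9] wh [164.8 161.7] a 85.6 med [582.2 136.4  82.3] pca -84.8 z5/95 [79.9 85.2]
scene bow 82 c [ 569.4 -340.7] wh [28.  12.1] a 17.5 med [ 571.1 -338.4   86.1] pca 12.6 z5/95 [72.2 93. ]
scene stand 431 c [ 569.3 -341.1] wh [65.2 66.2] a 15.4 med [ 573.5 -336.6   31. ] pca -27.9 z5/95 [25.8 35. ]
scene locktop 275 c [519.7 156.1] wh [45.1 42.9] a 16.5 med [519.4 155.9 101. ] pca 42.9 z5/95 [ 95.4 104.5]
scene latch 26 c [541.4 149.7] wh [15.   9.7] a 75.5 med [542.2 149.   91.3] pca 69.1 z5/95 [87.4 93.2]
scene handle 454 c [603.4 148.9] wh [119.4  14.8] a 85.6 med [605.2 151.3 182. ] pca 85.8 z5/95 [172.6 185.4]
scene platform 5813 c [567.6 151.5] wh [212.9 244.4] a 85.3 med [550.  180.4  75.2] pca -3.9 z5/95 [71.7 78.2]
scene foot 1078 c [603.5 152. ] wh [206.9 170.7] a 85.7 med [631.8 171.2  83.2] pca 102.7 z5/95 [79.9 85.6]
```

```bash
cat >> h.py <<'E'
def plan(*wps,p0=None):
    """print tool-axis shifts (mm) and turn (rad) between waypoints (x,y,z,yaw deg), tool pointing down, starting at the measured pose"""
    s=r.sense(); p=np.array(p0[:3] if p0 is not None else s["ee_pos"]); yaw=s["tcp_rot"][2] if p0 is None else np.radians(p0[3])
    print("t",round(s["time"],2),"pos",p.round(1),"yaw",round(np.degrees(yaw),1),"rp",np.round(s["tcp_rot"][:2],3),"q7",round(s["q"][6],2))
    for w in wps:
        d=np.array(w[:3])-p; y=np.radians(w[3]); t=(yaw-y+np.pi)%(2*np.pi)-np.pi
        c,n=np.cos(yaw),np.sin(yaw)
        sh=[c*d[0]+n*d[1], n*d[0]-c*d[1], -d[2]]
        print("shift",np.round(sh,1),"turn",round(t,3),"rows",round(max(np.linalg.norm(d)/41.7,abs(t)/.125),1)); p=np.array(w[:3]); yaw=y
E
python3 -c "
from h import *
plan((360,230,240,110),(480,-100,240,60),(568,-341,215,17))"
```

```text
t 1.6 pos [204.8 590.5 231.3] yaw 160.9 rp [ 3.142 -0.   ] q7 -0.15
shift [-264.8 -289.8   -8.7] turn 0.888 rows 9.4
shift [-3.511e+02 -1.000e-01  0.000e+00] turn 0.873 rows 8.4
shift [-164.7  196.7   25. ] turn 0.75 rows 6.2
```

Call:
drive_tool --pt "0 -26 -29 -1 0.09" --pt "0 -53 -58 -2 0.18" --pt "0 -80 -87 -3 0.27" --pt "0 -107 -116 -4 0.36" --pt "0 -134 -145 -5 0.45" --pt "0 -160 -174 -6 0.54" --pt "0 -186 -203 -7 0.63" --pt "0 -212 -232 -8 0.72" --pt "0 -238 -261 -9 0.81" --pt "0 -265 -290 -9 0.888"

```text
time: 2.43
ee_pos: [360.5, 228.1, 240.8]
tcp_rot: [3.14, -0.001, 1.916]
ft_force: [0.5, -0.1, 0.1]
opening: 85.2
finger_force: 0.0
```

Call:
drive_tool --pt "0 -35 0 0 0.09" --pt "0 -70 0 0 0.18" --pt "0 -105 0 0 0.27" --pt "0 -140 0 0 0.36" --pt "0 -175 0 0 0.45" --pt "0 -210 0 0 0.54" --pt "0 -245 0 0 0.63" --pt "0 -280 0 0 0.72" --pt "0 -315 0 0 0.8" --pt "0 -351 0 0 0.873"

```text
time: 3.27
ee_pos: [480.5, -101.6, 240.6]
tcp_rot: [3.141, -0.001, 1.043]
ft_force: [0.4, -0.4, -0.2]
opening: 85.3
finger_force: 0.0
```

Call:
drive_tool --pt "0 -20 24 3 0.09" --pt "0 -41 49 6 0.18" --pt "0 -62 74 9 0.28" --pt "0 -82 98 12 0.37" --pt "0 -103 123 15 0.47" --pt "0 -124 148 19 0.56" --pt "0 -144 172 22 0.65" --pt "0 -165 197 25 0.75" --pt "0 -165 197 25 0.75" --pt "0 -165 197 25 0.75"

```text
time: 4.1
ee_pos: [567.7, -343.4, 214.2]
tcp_rot: [3.142, 0.002, 0.295]
ft_force: [-1.1, 0.5, 0.1]
opening: 85.4
finger_force: 0.0
```

```bash
python3 - <<'E'
from h import *
plan((568,-341,150,17))
im,d,P,K,T=cloud("wrist"); cv2.imwrite("pics/w1.png",im); np.savez("w1.npz",im=im,P=P)
for l in ["key","key_bow","stand"]:
    print(l,[(round(a["p"],2),(T[:3,:3]@a["at"]+T[:3,3]).round(1).tolist()) for a in r.recognise("wrist",l)[:2]])
hsv=cv2.cvtColor(im,cv2.COLOR_BGR2HSV)
red=((hsv[...,0]<10)|(hsv[...,0]>170))&(hsv[...,1]>120)&(hsv[...,2]>60)
def fit(m,t):
    Q=P[m]; c,wh,a=cv2.minAreaRect(Q[:,:2].astype(np.float32)); print(t,len(Q),np.round(c,1),np.round(wh,1),round(a,1),np.percentile(Q[:,2],[5,50,95]).round(1))
n=np.hypot(P[...,0]-568,P[...,1]+341)<45
fit(n&red&(P[...,2]>70),"bow"); fit(n&red&(P[...,2]>86),"bowtop"); fit(n&(P[...,2]<38)&(P[...,2]>24),"stand")
E
```

```text
t 4.1 pos [ 567.7 -343.4  214.2] yaw 16.9 rp [3.142e+00 2.000e-03] q7 -0.45
shift [ 1.  -2.2 64.2] turn -0.002 rows 1.5
key [(0.68, [574.1, -343.3, 89.8])]
key_bow [(0.82, [573.7, -338.8, 90.5])]
stand [(0.93, [575.6, -337.0, 30.5])]
bow 443 [ 564.  -321.8] [26.2 47.8] 16.6 [80.9 90.  91.3]
bowtop 406 [ 563.8 -321.8] [26.2 47.6] 17.2 [88.7 90.1 91.4]
stand 3884 [ 569.3 -340.5] [61.1 59.8] 16.3 [28.9 30.2 31.3]
```

View pics/w1.png

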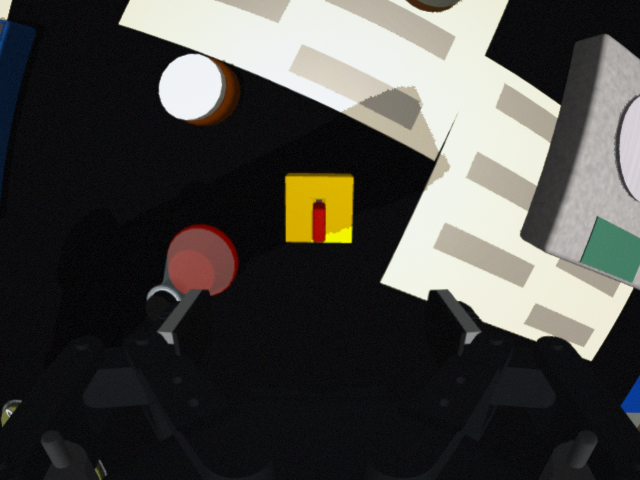

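```bash
python3 - <<'E'
from h import *
D=np.load("w1.npz"); im,P=D["im"],D["P"]; hsv=cv2.cvtColor(im,cv2.COLOR_BGR2HSV)
red=((hsv[...,0]<10)|(hsv[...,0]>170))&(hsv[...,1]>120)&(hsv[...,2]>60)
n=np.hypot(P[...,0]-569,P[...,1]+341)<18
for t in (16.5,):
    c,s=np.cos(np.radians(t)),np.sin(np.radians(t))
    Q=P[n&red&(P[...,2]>87)]-[569.3,-340.5,0]; a=Q[:,0]*c+Q[:,1]*s; b=-Q[:,0]*s+Q[:,1]*c
    print(len(Q),np.percentile(a,[1,5,50,95,99]).round(1),np.percentile(b,[1,5,50,95,99]).round(1),np.median(Q[:,2]))
    cx=cv2.minAreaRect(Q[:,:2].astype(np.float32)); print(cx, np.polyfit(a,b,1))
plan((569.3,-341,57,16.5))
E
```

```text
396 [-11.5 -10.5   1.   12.1  12.9] [-4.4 -4.3 -0.3  3.8  3.8] 90.10034935442613
((0.3384237289428711, -0.20090770721435547), (26.225101470947266, 8.21902084350586), 16.753841400146484) [ 0.00398016 -0.26302322]
t 4.3 pos [ 568.4 -340.2  215.6] yaw 17.1 rp [-3.141e+00 -1.000e-03] q7 -0.45
shift [  0.6   1.  158.6] turn 0.011 rows 3.8
```

Call:
drive_tool --pt "0 1 0.5 30 0" --pt "0 1 0.5 65 0" --pt "0 1 0.5 100 0" --pt "0 1 0.5 130 0" --pt "0.3 1 0.5 150 0" --pt "0.5 1 0.5 158 0" --pt "0.6 1 0.5 158 0" --pt "0.7 1 0.5 158 0" --pt "1 1 0.5 158 0" --pt "1 1 0.5 158 0" --grip_force 60

```text
time: 5.13
ee_pos: [570.2, -342.4, 59.3]
tcp_rot: [3.139, -0.002, 0.297]
ft_force: [-0.2, -0.1, 0.0]
opening: 12.3
finger_force: 0.0
```

Call:
drive_tool --pt "1 0 0 0 0" --pt "1 0 0 0 0" --pt "1 0 0 0 0" --pt "1 0 0 0 0" --pt "1 0 0 0 0"

```text
time: 5.55
ee_pos: [570.2, -342.4, 59.3]
tcp_rot: [3.139, -0.002, 0.297]
ft_force: [-0.9, 0.4, 6.4]
opening: 9.0
finger_force: 59.6
```

Call:
drive_tool --pt "1 0 0 -10 0" --pt "1 0 0 -25 0" --pt "1 0 0 -50 0" --pt "1 0 0 -85 0" --pt "1 0 0 -120 0" --pt "1 0 0 -155 0" --pt "1 0 0 -180 0" --pt "1 0 0 -185 0"

```text
time: 6.22
ee_pos: [570.2, -343.6, 248.9]
tcp_rot: [3.135, -0.005, 0.296]
ft_force: [-0.1, 0.0, -0.8]
opening: 9.1
finger_force: 58.6
```

```bash
python3 -c "
from h import *
s=r.sense();print(s['opening'],s['finger_force'],s['ft_force'])
plan((563,-175,245,65),(560,0,245,115),(557,143,245,161.5))"
```

```text
9.104698133647743 58.61180126667023 [-0.12042197  0.02035199 -0.78733785]
t 6.22 pos [ 570.2 -343.6  248.9] yaw 17.0 rp [ 3.135 -0.005] q7 -0.47
shift [  42.3 -163.4    3.9] turn -0.838 rows 6.7
shift [157.3 -76.7   0. ] turn -0.873 rows 7.0
shift [130.9  57.7   0. ] turn -0.812 rows 6.5
```

Call:
drive_tool --pt "1 6 -23 1 -0.12" --pt "1 12 -46 2 -0.24" --pt "1 18 -70 3 -0.36" --pt "1 24 -93 4 -0.48" --pt "1 30 -116 4 -0.6" --pt "1 36 -140 4 -0.72" --pt "1 42 -163 4 -0.838"

```text
time: 6.8
ee_pos: [561.1, -172.3, 238.4]
tcp_rot: [-3.141, 0.0, 1.141]
ft_force: [1.1, -0.1, -1.0]
opening: 9.2
finger_force: 58.6
```

Call:
drive_tool --pt "1 22 -11 0 -0.12" --pt "1 44 -22 0 -0.24" --pt "1 66 -33 0 -0.36" --pt "1 88 -44 0 -0.48" --pt "1 110 -55 0 -0.6" --pt "1 132 -66 0 -0.72" --pt "1 157 -77 0 -0.873"

```text
time: 7.38
ee_pos: [557.5, 1.6, 238.5]
tcp_rot: [-3.141, 0.001, 1.985]
ft_force: [0.5, 0.4, -1.0]
opening: 9.1
finger_force: 58.6
```

Call:
drive_tool --pt "1 20 9 0 -0.12" --pt "1 40 18 0 -0.24" --pt "1 60 27 0 -0.36" --pt "1 80 36 0 -0.48" --pt "1 100 45 0 -0.6" --pt "1 120 53 0 -0.72" --pt "1 131 58 0 -0.812" --pt "1 131 58 0 -0.812" --pt "1 131 58 0 -0.812"

```text
time: 8.13
ee_pos: [559.1, 144.3, 238.2]
tcp_rot: [-3.141, -0.0, 2.79]
ft_force: [0.2, 0.7, 0.0]
opening: 9.0
finger_force: 58.6
```

```bash
cat > look.py <<'E'
from h import *
import sys
f=sys.argv[1]
plan((519,155.5,160,161.5))
im,d,P,K,T=cloud("wrist"); cv2.imwrite(f"pics/{f}.png",im); np.savez(f"{f}.npz",im=im,P=P,K=K,T=T)
for l in ["key_bow","slot","lock","rack_handle"]:
    print(l,[(round(a["p"],2),(T[:3,:3]@a["at"]+T[:3,3]).round(1).tolist()) for a in r.recognise("wrist",l)[:2]])
E
python3 look.py w2
```

```text
t 8.13 pos [559.1 144.3 238.2] yaw 159.9 rp [-3.141 -0.   ] q7 0.89
shift [41.5 -3.3 78.2] turn -0.028 rows 2.1
key_bow []
slot [(0.72, [525.4, 152.5, 105.1]), (0.28, [555.4, 146.6, 268.5])]
lock [(0.72, [524.7, 152.9, 100.9]), (0.62, [644.0, 452.3, 15.6])]
rack_handle [(0.6, [585.1, 172.8, 116.2]), (0.36, [480.5, -217.4, 36.9])]
```

View pics/w2.png

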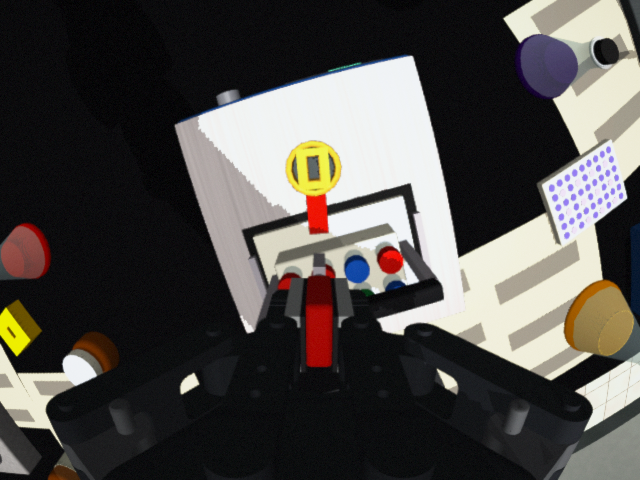

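```bash
cat > ana.py <<'E'
from h import *
import sys
D=np.load(sys.argv[1]+".npz"); im,P=D["im"],D["P"]; hsv=cv2.cvtColor(im,cv2.COLOR_BGR2HSV)
X,Y,Z=P[...,0],P[...,1],P[...,2]
red=((hsv[...,0]<10)|(hsv[...,0]>170))&(hsv[...,1]>120)&(hsv[...,2]>60)
yel=(hsv[...,0]>15)&(hsv[...,0]<40)&(hsv[...,1]>70)&(hsv[...,2]>80)
m=(np.hypot(X-520,Y-155)<32)&(Z>95)&(Z<108)&yel
h=cv2.convexHull(P[m][:,:2].astype(np.float32)); e=cv2.minEnclosingCircle(h); el=cv2.fitEllipse(h)
print("lock top",len(P[m]),np.round(e[0],1),round(e[1],1),"ell",np.round(el[0],1),np.round(el[1],1),"z",np.median(P[m][:,2]).round(1))
c=np.array(el[0])
s=(np.hypot(X-c[0],Y-c[1])<14)&(im.max(-1)<110)
print("slot px",s.sum()); Q=P[s][:,:2]
v,u=np.nonzero(s)
# slot pixels projected on plane z=top from camera
T=D["T"];K=D["K"]; x=(u-K[0,2])/K[0,0];y=(v-K[1,2])/K[1,1];rr=np.hypot(x,y);k=np.tan(rr)/rr
ray=np.stack([x*k,-y*k,-np.ones_like(x)],-1)@T[:3,:3].T; top=np.median(P[m][:,2]); Q=(T[:3,3]+ray*((top-T[2,3])/ray[:,2])[:,None])[:,:2]
a=cv2.minAreaRect(Q.astype(np.float32)); w=np.linalg.svd(Q-Q.mean(0),full_matrices=False)[2][0]
print("slot",np.round(a[0],1),np.round(a[1],1),round(a[2],1),"pca",np.degrees(np.arctan2(w[1],w[0])).round(1),"mean",Q.mean(0).round(1))
l=red&(Z>82)&(Z<95)&(np.hypot(X-c[0],Y-c[1])<60)&(np.hypot(X-c[0],Y-c[1])>24); L=P[l]
if len(L)>20:
    w=np.linalg.svd(L[:,:2]-L[:,:2].mean(0),full_matrices=False)[2][0]
    d=L[:,:2].mean(0)-c; print("latch",len(L),"dir",np.degrees(np.arctan2(d[1],d[0])).round(1),"pca",np.degrees(np.arctan2(w[1],w[0])).round(1),"z",np.median(L[:,2]).round(1))
E
python3 ana.py w2; python3 - <<'E'
from h import *
D=np.load("w2.npz"); im,P=D["im"],D["P"]; t=np.array([559.1,144.3,238.2]); a=np.radians(159.9)
d=P-t; x=d[...,0]*np.cos(a)+d[...,1]*np.sin(a); y=d[...,0]*np.sin(a)-d[...,1]*np.cos(a); z=-d[...,2]
m=(abs(x)<30)&(abs(y)<16)&(z>-45)&(z<50)
v,u=np.nonzero(m&(np.arange(640)[None]>295)&(np.arange(640)[None]<345))
for row in range(245,372,8):
    s=v==row
    if s.sum(): uu=u[s]; print(row,uu.min(),uu.max(),"x",np.median(x[row,uu]).round(1),"y",np.percentile(y[row,uu],[0,50,100]).round(1),"z",np.median(z[row,uu]).round(1), im[row,uu[len(uu)//2]])
E
```

```text
lock top 1945 [517.9 157. ] 21.3 ell [518. 157.] [41.7 42.1] z 101.1
slot px 220
slot [519.  161.8] [16.5 17.3] 73.7 pca -17.9 mean [517.7 157.5]
latch 708 dir -15.6 pca -15.4 z 90.2
261 313 325 x 7.1 y [-0.7  2.2  5.1] z 28.2 [65 63 65]
269 313 325 x 5.6 y [-0.6  2.2  5. ] z 21.3 [155 149 154]
277 308 329 x 11.8 y [-2.3  2.   6.2] z -4.8 [ 3  5 77]
285 296 344 x 11.5 y [-6.6  2.5 11.7] z -12.3 [ 4  6 78]
293 296 344 x 11.6 y [-6.1  2.5 11.2] z -20.0 [ 3  1 76]
301 296 344 x 11.5 y [-5.8  2.5 10.8] z -26.7 [ 3  3 76]
309 296 344 x 10.7 y [-5.5  2.3 10.4] z -31.3 [  1   6 158]
317 296 344 x 8.0 y [-5.2  2.5 10.1] z -31.8 [ 10  14 168]
325 297 344 x 4.7 y [-4.9  2.3  9.6] z -31.4 [  5  13 167]
333 298 340 x 1.4 y [-4.5  2.1  8.7] z -31.3 [  5   7 166]
341 299 339 x -2.0 y [-4.1  2.1  8.3] z -31.0 [  8  11 167]
349 300 339 x -5.3 y [-4.   2.3  8.3] z -31.1 [  1   5 163]
357 300 339 x -8.8 y [-4.1  2.3  8.4] z -30.9 [  0   6 162]
365 299 337 x -12.3 y [-4.2  1.8  8.1] z -31.1 [  3  10 152]
```

Call:
drive_tool --pt "1 15 -2 0 -0.03" --pt "1 30 -3 0 -0.06" --pt "1 44 -4.4 0 -0.08" --pt "1 44 -4.4 20 -0.08" --pt "1 44 -4.4 45 -0.08" --pt "1 44 -4.4 65 -0.08" --pt "1 44 -4.4 76 -0.08" --pt "1 44 -4.4 76 -0.08" --pt "1 44 -4.4 76 -0.08"

```text
time: 9.13
ee_pos: [516.5, 154.8, 162.2]
tcp_rot: [-3.141, -0.001, 2.87]
ft_force: [0.2, 0.0, -0.4]
opening: 9.3
finger_force: 58.6
```

```bash
python3 look.py w3; python3 ana.py w3; python3 -c "
import cv2;im=cv2.imread('pics/w3.png');cv2.imwrite('pics/w3c.png',cv2.resize(im[150:400,200:440],None,fx=2.4,fy=2.4,interpolation=cv2.INTER_CUBIC))"
```

```text
t 9.13 pos [516.5 154.8 162.2] yaw 164.5 rp [-3.141e+00 -1.000e-03] q7 0.91
shift [-2.2  1.4  2.2] turn 0.052 rows 0.4
key_bow [(0.89, [509.9, 159.5, 191.7])]
slot [(0.65, [518.1, 158.4, 104.4])]
lock [(0.69, [517.2, 158.0, 100.7])]
rack_handle [(0.58, [579.9, 190.4, 87.0])]
lock top 2830 [517.5 157.2] 21.5 ell [516.8 157.3] [40.4 42.6] z 101.1
slot px 10447
slot [611.  131.4] [ 71.9 211.2] 74.4 pca -15.9 mean [622.  128.3]
```

View pics/w3c.png

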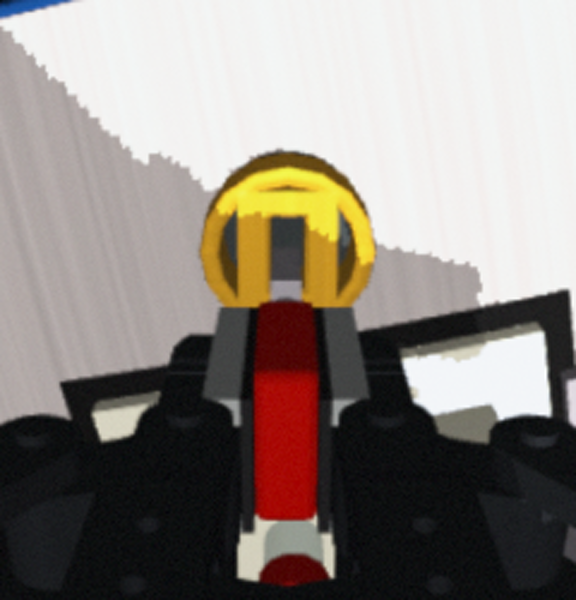

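Call:
drive_tool --pt "1 0.5 0.3 4 0" --pt "1 0.5 0.3 8 0" --pt "1 0.5 0.3 11 0" --pt "1 0.5 0.3 14 0" --pt "1 0.5 0.3 16 0" --pt "1 0.5 0.3 18 0" --pt "1 0.5 0.3 20 0" --pt "1 0.5 0.3 20 0"

```text
time: 10.05
ee_pos: [516.0, 155.7, 141.8]
tcp_rot: [-3.141, -0.001, 2.872]
ft_force: [-0.2, 0.1, -0.1]
opening: 8.9
finger_force: 58.6
```

Call:
drive_tool --pt "1 0 0 2 0" --pt "1 0 0 4 0" --pt "1 0 0 6 0" --pt "1 0 0 8 0" --pt "1 0 0 9 0" --pt "1 0 0 10 0" --pt "1 0 0 10 0"

```text
time: 10.63
ee_pos: [516.0, 155.8, 132.1]
tcp_rot: [-3.141, -0.0, 2.872]
ft_force: [0.6, 0.1, 0.2]
opening: 9.6
finger_force: 58.6
```

Call:
drive_tool --pt "1 0 0 1 0" --pt "1 0 0 2 0" --pt "1 0 0 2.5 0" --pt "1 0 0 2.5 0"

```text
time: 10.97
ee_pos: [516.3, 155.9, 130.2]
tcp_rot: [3.141, 0.0, 2.872]
ft_force: [-0.8, -0.1, 3.8]
opening: 9.3
finger_force: 59.5
```

Call:
drive_tool --pt "1 0 0 0.5 0" --pt "1 0 0 1 0" --pt "1 0 0 1 0"

```text
time: 11.22
ee_pos: [516.4, 155.9, 130.1]
tcp_rot: [3.141, 0.001, 2.872]
ft_force: [-3.0, -2.4, 12.3]
opening: 8.9
finger_force: 60.8
```

Call:
drive_tool --pt "1 0 0 -0.7 0.05" --pt "1 0 0.1 -0.7 0.12" --pt "1 0 0.2 -0.7 0.2" --pt "1 0 0.3 -0.7 0.28" --pt "1 -0.1 0.3 -0.7 0.36" --pt "1 -0.1 0.4 -0.7 0.44" --pt "1 -0.1 0.5 -0.7 0.52" --pt "1 -0.2 0.6 -0.7 0.6" --pt "1 -0.2 0.6 -0.7 0.6" --grip_force 80

```text
time: 11.97
ee_pos: [516.7, 156.1, 130.2]
tcp_rot: [3.141, 0.001, 2.267]
ft_force: [-2.2, -1.6, 7.0]
opening: 8.2
finger_force: 80.1
```

```bash
python3 -c "
from h import *
s=r.sense();print(s['ft_force'].round(1),s['moment'].round(2),s['tcp_rot'].round(3),s['ee_pos'].round(1),s['q'].round(2),s['time'])"
```

```text
[-2.2 -1.6  7. ] [-0.31  0.44  0.11] [3.141e+00 1.000e-03 2.267e+00] [516.7 156.1 130.2] [-0.39  0.48  0.08  1.87 -0.05  0.79  0.41] 11.9667
```

Call:
drive_tool --pt "1 0 0.1 0 0.08" --pt "1 0 0.2 0 0.16" --pt "1 0 0.3 0 0.24" --pt "1 -0.1 0.3 0 0.32" --pt "1 -0.1 0.4 0 0.4" --pt "1 -0.1 0.5 0 0.48" --pt "1 -0.2 0.6 0 0.56" --pt "1 -0.2 0.6 0 0.62" --pt "1 -0.2 0.6 0 0.62"

```text
time: 12.72
ee_pos: [517.5, 156.5, 130.2]
tcp_rot: [3.14, 0.0, 1.648]
ft_force: [-1.4, -0.8, 6.3]
opening: 9.0
finger_force: 80.0
```

```bash
python3 -c "
from h import *
s=r.sense();print(s['ft_force'].round(1),s['moment'].round(2),s['tcp_rot'].round(3),s['ee_pos'].round(1),s['q'].round(2),s['time'])"
```

```text
[-1.4 -0.8  6.3] [-0.23  0.28  0.08] [3.14  0.    1.648] [517.5 156.5 130.2] [-0.51  0.49  0.26  1.87 -0.17  0.8  -0.09] 12.7167
```

Still only friction torque; feel for the stop in small steps.

Call:
drive_tool --pt "1 0 0 0 0.03" --pt "1 0 0 0 0.06" --pt "1 0 0 0 0.08" --pt "1 0 0 0 0.08"

```text
time: 13.05
ee_pos: [517.6, 156.5, 130.2]
tcp_rot: [3.14, -0.0, 1.571]
ft_force: [-0.9, -0.5, 6.3]
opening: 8.6
finger_force: 79.9
```

```bash
python3 -c "
from h import *
s=r.sense();print(s['ft_force'].round(1),s['moment'].round(2),s['tcp_rot'].round(3),s['ee_pos'].round(1))"
```

```text
[-0.9 -0.5  6.3] [-0.23  0.27  0.04] [ 3.14  -0.     1.571] [517.6 156.5 130.2]
```

Call:
drive_tool --pt "1 0 0 0 0.03" --pt "1 0 0 0 0.06" --pt "1 0 0 0 0.06"

```text
time: 13.3
ee_pos: [517.7, 156.5, 130.2]
tcp_rot: [3.14, -0.0, 1.51]
ft_force: [-0.6, -1.4, 6.2]
opening: 8.3
finger_force: 79.9
```

```bash
python3 -c "
from h import *
s=r.sense();print(s['ft_force'].round(1),s['moment'].round(2),s['tcp_rot'].round(3),s['ee_pos'].round(1))"
```

```text
[-0.6 -1.4  6.2] [-0.2   0.2   0.11] [ 3.14 -0.    1.51] [517.7 156.5 130.2]
```

Call:
drive_tool --pt "1 0 0 0 0.03" --pt "1 0 0 0 0.06" --pt "1 0 0 0 0.06"

```text
time: 13.55
ee_pos: [517.7, 156.6, 130.2]
tcp_rot: [3.14, -0.0, 1.451]
ft_force: [-0.3, 0.2, 6.1]
opening: 8.8
finger_force: 79.9
```

```bash
python3 -c "
from h import *
s=r.sense();print(s['ft_force'].round(1),s['moment'].round(2),s['tcp_rot'].round(3),s['ee_pos'].round(1))"; python3 look.py w4; python3 ana.py w4
```

```text
[-0.3  0.2  6.1] [-0.23  0.15  0.37] [ 3.14  -0.     1.451] [517.7 156.6 130.2]
t 13.55 pos [517.7 156.6 130.2] yaw 83.1 rp [ 3.14 -0.  ] q7 -0.25
shift [ -1.    1.4 -29.8] turn -1.368 rows 10.9
key_bow [(0.71, [517.2, 161.2, 158.5])]
slot [(0.72, [521.7, 166.9, 104.7])]
lock [(0.73, [521.9, 168.7, 99.2])]
rack_handle [(0.68, [597.2, 174.6, 134.1])]
lock top 2737 [518.1 157.6] 21.3 ell [518.3 158.6] [39.4 42.2] z 101.0
slot px 10106
slot [509.5  85.9] [174.8  60.7] 83.0 pca -97.2 mean [508.6  75.9]
```

View pics/w4.png

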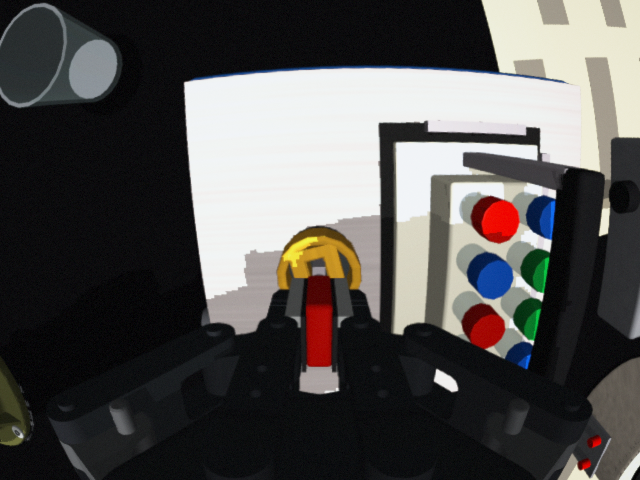

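Call:
drive_tool --pt "1 0 0 0 -0.04" --pt "0.9 0 0 0 -0.04" --pt "0.8 0 0 0 -0.04" --pt "0.75 0 0 0 -0.04" --pt "0.75 0 0 0 -0.04" --pt "0.75 0 0 0 -0.04"

```text
time: 14.3
ee_pos: [517.0, 156.6, 129.3]
tcp_rot: [-3.141, 0.0, 1.492]
ft_force: [1.3, -0.3, 0.1]
opening: 21.3
finger_force: 0.0
```

Call:
drive_tool --pt "0.75 0 0 -6 0" --pt "0.75 0 0 -20 0" --pt "0.75 0 0 -45 0" --pt "0.75 0 0 -75 0" --pt "0.75 0 0 -105 0" --pt "0.75 0 0 -115 0"

```text
time: 14.8
ee_pos: [518.7, 156.6, 249.0]
tcp_rot: [3.136, -0.002, 1.491]
ft_force: [0.4, -0.6, 0.1]
opening: 21.5
finger_force: 0.0
```

```bash
python3 - <<'E'
from h import *
s=r.sense(); print(s["opening"],s["ft_force"].round(1),s["q"].round(2))
plan((560,150,250,175.7),(560,150,250,-4.3))
E
```

```text
21.47754367361067 [ 0.4 -0.6  0.1] [-0.58  0.37  0.34  1.7  -0.14  1.09 -0.27]
t 14.8 pos [518.7 156.6 249. ] yaw 85.4 rp [ 3.136e+00 -2.000e-03] q7 -0.27
shift [-3.3 41.7 -1. ] turn -1.575 rows 12.6
shift [0. 0. 0.] turn -3.142 rows 25.1
```

Call:
drive_tool --pt "0.6 0 21 -5 0" --pt "0.5 0 44 -10 0" --pt "0.42 -0.8 66 -15 0" --pt "0.42 -0.8 84 -20 0" --pt "0.42 -0.8 84 -20 0" --pt "0.42 -0.8 84 -20 0" --pt "0.42 -0.8 84 -20 0"

```text
time: 15.38
ee_pos: [600.0, 149.2, 263.9]
tcp_rot: [-3.14, 0.0, 1.492]
ft_force: [-0.8, 0.2, -0.2]
opening: 49.5
finger_force: 0.0
```

```bash
python3 look.py w5; python3 ana.py w5; python3 - <<'E'
from h import *
plan((603,149,157,85.7))
D=np.load("w5.npz"); im,P=D["im"],D["P"]
X,Y,Z=P[...,0],P[...,1],P[...,2]
m=(np.hypot(X-603,Y-149)<75)&(Z>174)&(Z<188)&(im.max(-1)<90)
Q=P[m]; p=np.polyfit(Q[:,1],Q[:,0],1); print("handle",len(Q),cv2.minAreaRect(Q[:,:2].astype(np.float32)),"z",np.percentile(Q[:,2],[5,50,95]),"dir",90-np.degrees(np.arctan(p[0])))
s=r.sense()
t=s["ee_pos"];a=s["tcp_rot"][2]
d=Q-t; x=d[:,0]*np.cos(a)+d[:,1]*np.sin(a); y=d[:,0]*np.sin(a)-d[:,1]*np.cos(a)
print("tool x",np.percentile(x,[1,50,99]),"tool y",np.percentile(y,[2,50,98]))
top,_,PT,_,_=cloud("top"); h=cv2.cvtColor(top,cv2.COLOR_BGR2HSV)
red=((h[...,0]<10)|(h[...,0]>170))&(h[...,1]>120)&(h[...,2]>60)
l=red&(PT[...,2]>80)&(PT[...,2]<96)&(np.hypot(PT[...,0]-518,PT[...,1]-157)<60); L=PT[l]
if len(L): print("latch top cam",len(L),np.degrees(np.arctan2(L[:,1].mean()-155.5,L[:,0].mean()-519)))
E
```

```text
t 15.38 pos [600.  149.2 263.9] yaw 85.5 rp [-3.14  0.  ] q7 -0.21
shift [-1.000e-01 -8.130e+01  1.039e+02] turn -1.327 rows 10.6
key_bow [(0.64, [519.5, 159.0, 153.5])]
slot [(0.86, [523.9, 152.6, 102.5])]
lock [(0.85, [527.7, 151.5, 100.3])]
rack_handle [(0.58, [600.8, 162.2, 120.6])]
lock top 1119 [518.7 157.2] 21.3 ell [518.7 157.2] [41.5 42.1] z 100.9
slot px 569
slot [517.9 149.8] [35.  32.8] 10.3 pca -131.3 mean [512.5 152.2]
latch 525 dir -81.8 pca -82.6 z 90.1
t 15.63 pos [600.2 149.4 264.6] yaw 85.5 rp [-3.141 -0.   ] q7 -0.2
shift [ -0.2   2.8 107.6] turn -0.004 rows 2.6
handle 3255 ((603.0755004882812, 149.95477294921875), (119.36485290527344, 11.705780982971191), 85.28483581542969) z [180.65142463 182.03496061 183.19077903] dir 85.58614297961046
tool x [-56.64385253   6.68502182  59.47459278] tool y [-2.94877177  2.66436921  8.23859569]
latch top cam 74 -84.86963950384775
```

View pics/w5.png

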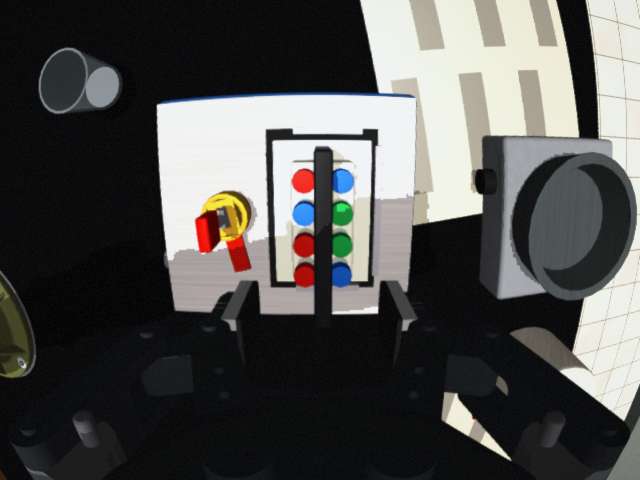

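Call:
drive_tool --pt "0.42 1.5 0.7 25 0" --pt "0.42 1.5 0.7 60 0" --pt "0.42 1.5 0.7 85 0" --pt "0.42 1.5 0.7 100 0" --pt "0.42 1.5 0.7 106 0" --pt "0.42 1.5 0.7 108 0" --pt "0.42 1.5 0.7 108 0" --pt "0.6 1.5 0.7 108 0" --pt "0.7 1.5 0.7 108 0" --pt "0.78 1.5 0.7 108 0" --grip_force 30

```text
time: 16.52
ee_pos: [602.2, 150.7, 157.6]
tcp_rot: [3.14, -0.001, 1.492]
ft_force: [-0.2, 0.6, -0.0]
opening: 18.9
finger_force: 0.0
```

Call:
drive_tool --pt "0.8 0 0 0 0" --pt "0.82 0 0 0 0" --pt "1 0 0 0 0" --pt "1 0 0 0 0" --pt "1 0 0 0 0" --pt "1 0 0 0 0"

```text
time: 17.02
ee_pos: [602.1, 150.6, 156.8]
tcp_rot: [3.14, -0.0, 1.492]
ft_force: [1.5, -0.3, 1.9]
opening: 11.3
finger_force: 33.3
```

```bash
python3 -c "
from h import *
s=r.sense();print(s['ft_force'].round(1),s['moment'].round(2),s['tcp_rot'].round(3),s['ee_pos'].round(1),s['finger_force'],s['opening'])"
```

```text
[ 1.5 -0.3  1.9] [ 0.01 -0.31  0.03] [ 3.14  -0.     1.492] [602.1 150.6 156.8] 33.314722180366516 11.324283964318427
```

Call:
drive_tool --pt "1 0 0 0 0" --pt "1 0 0 0 0" --pt "1 0 0 0 0" --pt "1 0 0 -0.5 0" --pt "1 0 0 -1.5 0" --pt "1 0 0 -3 0" --pt "1 0 0 -5 0" --pt "1 0 0 -7 0" --pt "1 0 0 -9 0" --pt "1 0 0 -10 0" --grip_force 110

```text
time: 17.85
ee_pos: [601.4, 150.6, 166.6]
tcp_rot: [-3.141, 0.0, 1.492]
ft_force: [0.8, -0.1, -3.3]
opening: 9.9
finger_force: 107.3
```

```bash
python3 -c "
from h import *
s=r.sense();print(s['ft_force'].round(1),s['moment'].round(2),s['tcp_rot'].round(3),s['ee_pos'].round(1),s['finger_force'],s['opening'])"
```

```text
[ 0.8 -0.1 -3.3] [ 0.04  0.04 -0.01] [-3.141  0.     1.492] [601.4 150.6 166.6] 107.31805443763733 9.90416299081521
```

Call:
drive_tool --pt "1 0 0 -4 0" --pt "1 0 0 -9 0" --pt "1 0 0 -15 0" --pt "1 0 0 -22 0" --pt "1 0 0 -30 0" --pt "1 0 0 -38 0" --pt "1 0 0 -46 0" --pt "1 0 0 -54 0" --pt "1 0 0 -62 0" --pt "1 0 0 -69 0"

```text
time: 18.68
ee_pos: [601.7, 150.6, 236.6]
tcp_rot: [3.141, -0.0, 1.492]
ft_force: [0.1, -0.5, -4.1]
opening: 9.9
finger_force: 107.4
```

Call:
drive_tool --pt "1 0 0 -6 0" --pt "1 0 0 -11 0" --pt "1 0 0 -15 0" --pt "1 0 0 -18 0" --pt "1 0 0 -20 0" --pt "1 0 0 -21 0" --pt "1 0 0 -21 0" --pt "1 0 0 -21 0" --pt "1 0 0 -21 0" --pt "1 0 0 -21 0"

```text
time: 19.52
ee_pos: [601.5, 150.6, 256.2]
tcp_rot: [-3.141, 0.0, 1.492]
ft_force: [0.7, 0.2, -3.2]
opening: 9.6
finger_force: 107.4
```

```bash
python3 look.py w6; python3 - <<'E'
from h import *
s=r.sense();print(s['ft_force'].round(1),s['moment'].round(2),s['tcp_rot'].round(3),s['ee_pos'].round(1),s['finger_force'],s['opening'])
a=r.camera("scene")[0]; im=np.hstack([cv2.imread("pics/w6.png"),cv2.resize(a[150:390,230:430],(400,480))]); cv2.imwrite("pics/f.png",cv2.resize(im,(800,369)))
im,d,P,K,T=cloud("scene"); X,Y,Z=P[...,0],P[...,1],P[...,2]
m=(np.hypot(X-603,Y-149)<85)&(Z>179)&(Z<190)&(im.min(-1)>100)
Q=P[m]; A=np.c_[Q[:,:2]-Q[:,:2].mean(0),np.ones(len(Q))]; 
for _ in range(4):
    c=np.linalg.lstsq(A,Q[:,2],rcond=None)[0]; k=abs(Q[:,2]-A@c)<2; A,Q=A[k],Q[k]
print("foot top plane",len(Q),c)
E
```

```text
t 19.52 pos [601.5 150.6 256.2] yaw 85.5 rp [-3.141  0.   ] q7 -0.2
shift [ -1.6 -82.6  96.2] turn -1.327 rows 10.6
key_bow [(0.88, [521.4, 158.9, 153.8])]
slot [(0.68, [526.6, 154.5, 103.4]), (0.42, [531.1, 205.8, 72.4])]
lock [(0.57, [525.5, 155.8, 99.6])]
rack_handle [(0.88, [608.1, 180.0, 235.6]), (0.45, [525.1, 201.4, 76.6])]
[-0.1  0.8 -3.4] [ 0.04  0.   -0.03] [-3.141  0.     1.492] [601.6 150.6 256.4] 107.3512065410614 10.183187309102223
foot top plane 632 [ 5.96050435e-03 -1.95884661e-03  1.83943516e+02]
```

View pics/f.png

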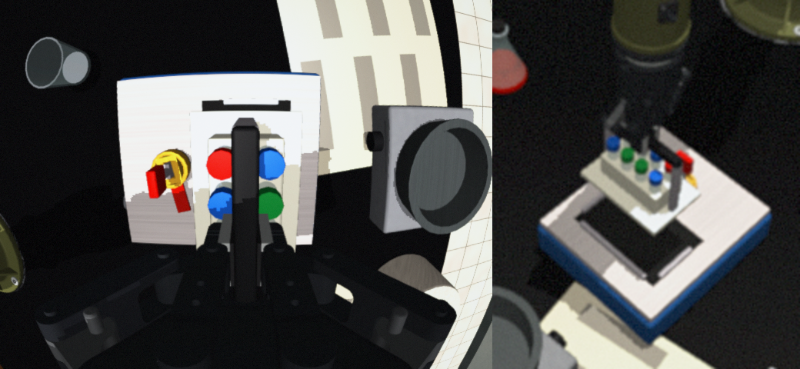

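The left half shows the rack lifted (handle at 245,200), the key still in the lock (155,180) and the latch clear (180,200). In the right half the rack hangs level over the platform. The foot's top face measures z = 184 mm, so its underside is about 101 mm above the platform, with a tilt of about 0.006 rad.

```bash
python3 -c "
from rig import r
print(r.close_job())"
```

```text
the job is handed in; nothing more can be done
None
```

The job is handed in: the key is fully in the lock and turned to its stop with the latch off the rack's foot, and the rack is held level about 10 cm above the platform, at about 20 s of the 61 s allowed.

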